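# Roll the slats of the pasta board home

## Task

Take the pastry roller by its handle out of its rest and roll it, beginning at the end with the hanging tab, along the slatted pasta board with steady, firm but not violent pressure until all five raised slats are pressed fully home; press them with the rolling wheel only, never with the gripper. Then hang the roller back upright in its rest, let go, and leave the bowls and the spoon where they are.

Things in the scene. Friction and masses are not known exactly. Their poses are not given: they have to be found in the camera images.
- frame: The slatted pasta board, fixed: shallow wooden frame 130 mm (x) by 220 mm (y); origin under its centre, rim top 23 mm above it; a flat rounded hanging tab at its -y end reaches to y = -167 mm. Inside lie five poplar slats side by side, each 100 mm long (along x), 34 mm wide, at 36 mm spacing along y; slat 1 is next to the tab. More than 35 N in all on slats and frame would crack them.
- roller: Pastry roller, 0.3 to 0.5 kg, hanging in its rest. Origin at the axle's centre; x along the axle, y the rolling direction, z up. Wheel of radius 25 mm, 70 mm long, between steel arms (outer sides x = +-42 mm); above, a flat shoulder bar 136 (x) by 40 mm, z 36 to 44 mm; on it an upright handle 34 (x) by 26 mm (y), z 44 to 125 mm. Best gripped across the 26 mm, about z = 100 mm.
- wheel (a joint): Turning angle of the roller's wooden wheel about the roller's x axis, rad; turns freely, without stops.
- rest: The roller's dark wooden rest, fixed; origin under its centre. Two walls 70 mm long (y), 14 mm thick, centred at x = +-60 mm, tops 77 mm above the origin (106 mm gap); base 140 by 80 mm, 10 mm thick. The roller's shoulder bar lies across both wall tops, its wheel hanging between them: the axle is then 41 mm above the rest's origin, the roller's x along the rest's x.
- bowl_a: Small white porcelain bowl, 100 mm across, 45 mm high; origin under its centre. Bystander.
- bowl_b: A second, equal bowl. Bystander.
- spoon: Wooden spoon 200 mm long lying on the board. Bystander.
- slat1 (a joint): How far slat 1 (counted from the tab, centred at y = -72 mm in the frame) stands above its home level, m; 0 = fully home, where it stops hard; starts 3.5 to 6 mm up. Slides down under 7 to 11 N and stays where pushed. Home level is set by a hidden bed: slat tops at home 26 to 38 mm above the frame's origin at the middle, unknown, and sloping along y by up to 0.06 rad either way.
- slat2 (a joint): How far slat 2 (counted from the tab, centred at y = -36 mm in the frame) stands above its home level, m; 0 = fully home, where it stops hard; starts 3.5 to 6 mm up. Slides down under 7 to 11 N and stays where pushed. Home level is set by a hidden bed: slat tops at home 26 to 38 mm above the frame's origin at the middle, unknown, and sloping along y by up to 0.06 rad either way.
- slat3 (a joint): How far slat 3 (counted from the tab, centred at y = 0 mm in the frame) stands above its home level, m; 0 = fully home, where it stops hard; starts 3.5 to 6 mm up. Slides down under 7 to 11 N and stays where pushed. Home level is set by a hidden bed: slat tops at home 26 to 38 mm above the frame's origin at the middle, unknown, and sloping along y by up to 0.06 rad either way.
- slat4 (a joint): How far slat 4 (counted from the tab, centred at y = 36 mm in the frame) stands above its home level, m; 0 = fully home, where it stops hard; starts 3.5 to 6 mm up. Slides down under 7 to 11 N and stays where pushed. Home level is set by a hidden bed: slat tops at home 26 to 38 mm above the frame's origin at the middle, unknown, and sloping along y by up to 0.06 rad either way.
- slat5 (a joint): How far slat 5 (counted from the tab, centred at y = 72 mm in the frame) stands above its home level, m; 0 = fully home, where it stops hard; starts 3.5 to 6 mm up. Slides down under 7 to 11 N and stays where pushed. Home level is set by a hidden bed: slat tops at home 26 to 38 mm above the frame's origin at the middle, unknown, and sloping along y by up to 0.06 rad either way.
Things that resemble listed ones, but are neither listed nor needed, are in the scene too. There is more than one size of the roller; the one meant has the size given above.

How it is judged (in metres and radians):
On the way, in this order (a step that is already met when the one before it is completed fails the run):
1. the turning wheel presses slat 1, next to the tab, home (value of joint slat1 below 0.0015 m and y of roller in the frame of frame between -0.1 and -0.05 m and contact force between roller and frame above 3 N and (velocity of joint wheel above 0.15 rad/s or velocity of joint wheel below -0.15 rad/s)), for 0.1 s.
2. the turning wheel presses the middle slat home (value of joint slat3 below 0.0015 m and y of roller in the frame of frame between -0.018 and 0.018 m and contact force between roller and frame above 3 N and (velocity of joint wheel above 0.15 rad/s or velocity of joint wheel below -0.15 rad/s)), for 0.1 s.
3. the turning wheel presses the last slat home (value of joint slat5 below 0.0015 m and y of roller in the frame of frame between 0.05 and 0.1 m and contact force between roller and frame above 3 N and (velocity of joint wheel above 0.15 rad/s or velocity of joint wheel below -0.15 rad/s)), for 0.1 s.
At the end, for the whole second after the job is handed in: All five slats are within 1.5 mm of home; the roller hangs upright (within 0.12 rad) and still in its rest, its axle within 14 mm along and 25 mm across the axle of the rest's centre and 37 to 46 mm above the rest's origin, and is let go (value of joint each of slat1, slat2, slat3, slat4, slat5 below 0.0015 m and x of roller in the frame of rest between -0.014 and 0.014 m and y of roller in the frame of rest between -0.025 and 0.025 m and z of roller in the frame of rest between 0.037 and 0.046 m and angle between roller's own z axis and vertical below 0.12 rad and linear speed of roller below 0.03 m/s and contact force between roller and the fingers below 0.1 N); the robot touches nothing.
It fails at once if the roller presses the slatted board with more than 35 N (contact force between roller and frame above 35 N).
It fails at once if the robot itself presses the slatted board (contact force between any of the fingers, the arm and frame above 2 N).
It fails at once if a bowl or the spoon is moved more than 30 mm (distance of any of bowl_a, bowl_b, spoon from where it was at the start of the episode above 0.03 m).
It also fails if it takes over 72 s, if anything falls off the work surface, if the arm or the gripper's body presses on something with over 40 N, if the wrist force passes 120 N, or if a joint passes its speed limit or range.

## Robot

A 6-joint arm with a two-finger parallel gripper is mounted at the origin on the work surface. World frame = base frame: x ahead of the robot, y to its left, z up, the work surface at z = 0. Lengths are in m, angles in degrees, forces in N, time in s.
With the tool pointing down it reaches from about 0.3 to 0.75 m from the base axis. Payload 8.5 kg.
Tool frame: the origin (TCP) lies on the centre line of the jaws, within the pads' length; the fingertips stand 19 mm ahead of it and the grasp point (between the pads) is the TCP (env.tcp_to_tips is the z of the fingertips in the tool frame, in m); z points along the fingers, y is the line along which they close (so a half turn about z gives the same grasp; the last joint's range is limited). The gripper opens to 85 mm and grips with 20 to 120 N. Pads are 22 mm wide; open, the fingers measure 114 mm over their backs; the gripper's body (76 mm by 85 mm) begins 54 mm behind the grasp point. The pads swing forward as they close: fully open they stand 13 mm farther back than shut.
Start: joints at [-79.544, 21.807, 74.336, -0, 83.858, -12.336], TCP at [0.213, -0.507, 0.228] pointing down, gripper open.
Joint ranges: [-178.18, 178.18], [-50.72, 133.34], [12.68, 142.11], [-81.47, 261.47], [9.98, 163.14], [-165.26, 165.26]. Speed limits (degrees/s): [136.94, 136.94, 180, 180, 180, 180].

## Interface

Orientations are given as a 3x3 rotation matrix whose columns are the frame's x, y, z axes.
In Python, from rig import env gives the robot as it stands.
- The arm moves only by the tool servo_tool, never from a script. Its argument "steps" is a list of rows, each an object of numbers: "tx", "ty", "tz": the shift along the world's x, y, z in cm; "yaw": the turn about the world's z in degrees; "claw": the finger opening in cm, from 0 to 8.54. In form: [{"tx": .., "ty": .., "tz": .., "yaw": .., "claw": ..}, ...]. A call has 1 to 20 rows; each row shifts and turns the commanded pose from where the row before left it; what a row does not reach is not made up. A row lasts 1/10 s, in which the tool goes at most 50 mm and 8.59 degrees, less where a joint would pass 70% of its speed; a pose out of reach is approached as far as the arm can. A call with a gripper value outside its range is refused whole. The fingers move at their own pace and stop on an object; "newtons" is the grip in N (left out, the last holds). Time passes only in rows, so rows that do not move let the fingers close. It gives the time, the measured TCP pose, the force, the opening and the grip force at its end, in the units of the state.
- env.observe(): the state, without advancing time (a new reading comes with each control period).
- env.get_image(name): name is "scene" or "side" or "wrist"; returns (picture, depth): 480x640x3 uint8, red, green, blue; 480x640 float32, m along the optical axis (not along the pixel's ray), 0 where there is no reading.
- env.camera_model(name): a dict with "fovy" (degrees; the focal length in pixels is half the picture's height over the tangent of half this angle, whatever the lens; pixels are square), "cx", "cy" (the principal point, pixels), "T" (4x4, takes a point from camera to world coordinates). Camera axes: x right, y down, z forward; pixel columns grow to the right and rows downward; lengths in m; the calibration is good to about 2 mm. The wrist camera is an equidistant fisheye: a pixel r from the principal point sees the ray r / f radians off the axis. A picture is of the moment at which its call begins: read the wrist's pose just before it. camera_model takes no time and is no camera call; for the wrist camera it gives the pose at the moment of the call.
- env.close_job(): hands the job in; it is judged then, once.
The state is a dict: "time_s": time; "q": joint angles; "qvel": joint speeds; "joint_efforts": joint torques, N m; "position": TCP position; "tool_rot": TCP orientation; "ft_force": force on the tool from outside, world axes, zero at the start; "wrist_torque": the same for the moment, N m; "grip_width": finger opening in m; "gripper_force": force on a finger pad.
Only numpy, scipy, OpenCV 4.12 (cv2) and the standard library are available. Lean on these libraries where they do the work, as an engineer would, in place of code of your own. Each camera call takes 0.05 s, during which the arm holds its last target. There are 200 camera calls.

## Working session

There is one attempt and no reset: what is moved stays moved. The work goes in short steps, Python scripts to look and compute and a tool call to move; the robot and the scene stay as the last step left them, time stands still between calls to the robot, and variables do not carry over. Pictures are saved under pics/ and viewed, at most 10 in all, crops included, and the job is handed in when it is done.

Besides the shell and the picture viewer there is one more tool, called after "Call:" by a JSON object that holds its "name" and its "arguments", one argument or row to a line. servo_tool: Moves the arm, as the interface text tells. Its arguments: {"type":"object","properties":{"steps":{"type":"array"},"newtons":{"type":"number"}},"required":["steps"]}

```bash
mkdir -p pics; cat > h.py <<'E'
import numpy as np, cv2
from rig import env
def grab(n,save=None):
    m=env.camera_model(n); im,d=env.get_image(n)
    if save: cv2.imwrite('pics/'+save,im[:,:,::-1])
    np.savez('%s.npz'%n,im=im,d=d,T=m['T'],f=240/np.tan(np.radians(m['fovy']/2)),c=[m['cx'],m['cy']])
    return im,d,m
def load(n): return np.load('%s.npz'%n)
def cloud(n):
    z=load(n); v,u=np.mgrid[:480,:640]; d=z['d']; c=z['c']; f=float(z['f'])
    P=np.stack([(u-c[0])/f*d,(v-c[1])/f*d,d],-1)
    return P@z['T'][:3,:3].T+z['T'][:3,3], z['im'], d
E
python3 - <<'E'
from h import *
for n in('scene','side'):
    im,d,m=grab(n,n+'0.png'); print(n,m['fovy'],m['T'].round(3).tolist())
print(env.observe())
E
```

```text
scene 52.70988185463476 [[0.256, 0.701, -0.665, 1.158], [0.966, -0.171, 0.192, -0.211], [0.021, -0.692, -0.722, 0.84], [0.0, 0.0, 0.0, 1.0]]
side 49.06229725864209 [[-0.848, -0.326, 0.418, 0.037], [-0.53, 0.55, -0.646, 0.68], [-0.019, -0.769, -0.639, 0.782], [0.0, 0.0, 0.0, 1.0]]
{'time_s': 0.1, 'q': array([-7.95439551e+01,  2.18392211e+01,  7.43789608e+01, -4.45543466e-04,
        8.38568125e+01, -1.23335893e+01]), 'qvel': array([-0.03228864,  0.0289878 , -0.14990039, -0.06337005,  0.09325629,
       -0.10945993]), 'joint_efforts': array([ 4.19778546e-03, -4.49222839e+01, -2.31656313e+01, -1.15462012e-04,
        3.63921979e-03,  7.66341572e-06]), 'position': array([ 0.21300979, -0.50680003,  0.22766245]), 'tool_rot': array([[ 9.21932954e-01,  3.87349414e-01, -2.45143607e-04],
       [ 3.87349396e-01, -9.21932097e-01,  1.28576053e-03],
       [ 2.72032828e-04, -1.28034123e-03, -9.99999143e-01]]), 'ft_force': array([ 0.00782216,  0.81313667, -0.01585515]), 'wrist_torque': array([-0.00897587, -0.02313308, -0.08367851]), 'gripper_force': 0.0, 'grip_width': 0.08518898568583297}
```

View pics/scene0.png

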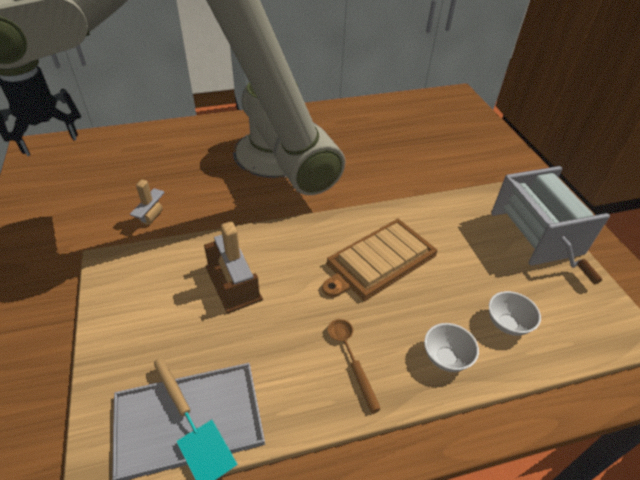

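View pics/side0.png

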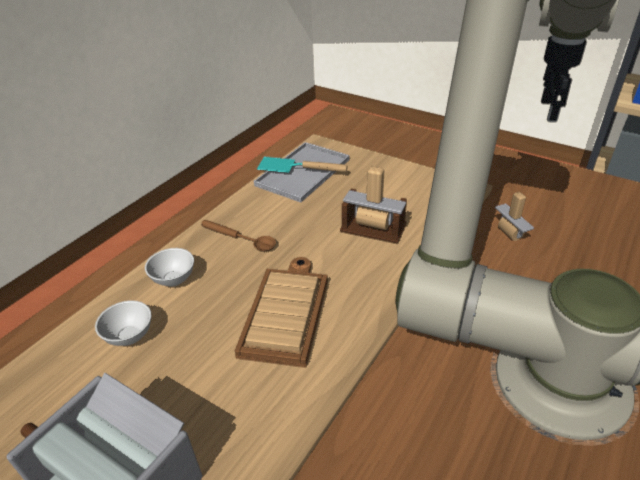

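Scene picture: roller candidates are the one in the dark rest (scene 232,255; side 375,200) and a smaller one standing free (scene 147,203; side 515,215). The one in the rest fits. The slatted board is at scene (383,258) with its tab at (335,287). The bowls are at (451,348) and (514,314), the spoon at (355,370).

```bash
python3 - <<'E'
from h import *
z=load('scene')
c=z['im'][180:320,120:300]; c2=load('side')['im'][150:260,320:550]
a=cv2.resize(c,(600,466),interpolation=2)[:,:,::-1]; b=cv2.resize(c2,None,fx=1.0,fy=1.0)
cv2.imwrite('pics/crop.png',a)
for n,box in(('scene',(190,320,215,275)),('side',(160,245,330,420))):
    P,im,d=cloud(n); v0,v1,u0,u1=box
    Q=P[v0:v1,u0:u1].reshape(-1,3); h=Q[:,2]
    print(n,'hist',np.histogram(h,np.arange(0,.24,.01))[0])
    hs=cv2.cvtColor(im,cv2.COLOR_RGB2HSV)
    for (lo,hi) in((.08,.13),(.145,.2)):
        m=(h>lo)&(h<hi)
        if m.sum()>5:
            q=Q[m]; print(lo,m.sum(),np.median(q,0).round(4),q.min(0).round(3),q.max(0).round(3))
P,im,d=cloud('scene'); print('board z',np.median(P[300:310,280:300,2]), 'table', np.median(P[160:180,60:100,2]))
P,im,d=cloud('side'); print('board z',np.median(P[250:260,350:370,2]))
# small roller height
P,im,d=cloud('scene');q=P[175:225,125:170].reshape(-1,3); print('small max z',np.sort(q[:,2])[-5:])
E
```

```text
scene hist [1431  739 2514  385  116  129  159  214  136  211  654   45   51   54
   52   60   56   57  174    0    0    0    0]
0.08 1097 [ 0.5196 -0.1838  0.105 ] [ 0.411 -0.216  0.08 ] [ 0.555 -0.143  0.13 ]
0.145 369 [ 0.4905 -0.1837  0.1789] [ 0.461 -0.198  0.145] [ 0.498 -0.169  0.19 ]
side hist [  28 1156 3416  473  164  263  239  265  276  129  640   56   58   59
   66   66   65   72  116    0    0    0    0]
0.08 1159 [ 0.4684 -0.1727  0.1045] [ 0.407 -0.236  0.08 ] [ 0.549 -0.14   0.13 ]
0.145 356 [ 0.4719 -0.1726  0.1714] [ 0.457 -0.194  0.145] [ 0.494 -0.165  0.189]
board z 0.02083360582626259 table 0.0011460281065479028
board z 0.020752806984918604
small max z [0.11577791 0.11606364 0.11616307 0.84037015 0.84037015]
```

View pics/crop.png

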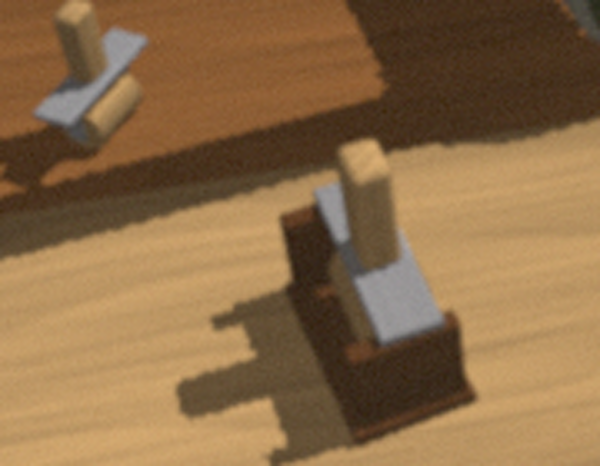

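The crop confirms it: the roller with its shoulder bar across the dark rest (scene 232,255) has a bar top at z≈0.105 and a handle top at z≈0.187, matching the given size. The free one (147,203) is only 0.116 tall. Next: the exact poses.

```bash
python3 - <<'E'
from h import *
def rect(q):
    r=cv2.minAreaRect((q[:,:2]*1000).astype(np.float32)); return np.round(r[0],1),np.round(r[1],1),round(r[2],1)
for n,box,fb in(('scene',(190,320,205,275),(200,310,315,445)),('side',(160,245,330,420),(250,370,220,340))):
    P,im,d=cloud(n); hs=cv2.cvtColor(im,cv2.COLOR_RGB2HSV)
    v0,v1,u0,u1=box; Q=P[v0:v1,u0:u1].reshape(-1,3)
    m=(Q[:,2]>.183)&(Q[:,2]<.193); print(n,'handletop',m.sum(),rect(Q[m]),np.median(Q[m],0).round(4))
    m=(Q[:,2]>.100)&(Q[:,2]<.1085); print('bar',m.sum(),rect(Q[m]),np.median(Q[m],0).round(4))
    v0,v1,u0,u1=fb; B=np.zeros(d.shape,bool); B[v0:v1,u0:u1]=1
    m=B&(P[...,2]>.036)&(P[...,2]<.08)
    k,l,st,_=cv2.connectedComponentsWithStats(m.astype(np.uint8)); i=1+st[1:,4].argmax(); q=P[l==i]
    print('frame',len(q),rect(q)); 
    t=q; r=cv2.minAreaRect((q[:,:2]*1000).astype(np.float32)); bp=cv2.boxPoints(r); print(bp.round(1).tolist())
    m=B&(P[...,2]>.025)&(P[...,2]<.036); q=P[m]; print('low',rect(q))
    hh=q
    np.save(n+'_f.npy',P[l==i])
E
```

```text
scene handletop 146 (array([ 478.6, -183.2]), array([33.7, 24.1]), 8.4) [ 0.4803 -0.183   0.1862]
bar 640 (array([ 479.8, -189.4]), array([137.8,  61.2]), 10.3) [ 0.5093 -0.1827  0.1057]
frame 4545 (array([504.2, 121.6]), array([133.5, 277.4]), 21.8)
[[390.79998779296875, 225.60000610351562], [493.6000061035156, -32.0], [617.5999755859375, 17.5], [514.7999877929688, 275.1000061035156]]
low (array([459.6, 169.4]), array([319.3, 327.3]), 75.7)
side handletop 91 (array([ 475.2, -181.6]), array([30.1, 23.8]), 11.0) [ 0.4746 -0.1801  0.1857]
bar 622 (array([ 476.8, -188.4]), array([136.8,  65.2]), 9.0) [ 0.4645 -0.1758  0.1055]
frame 5997 (array([501.7, 122.2]), array([130.7, 275. ]), 22.2)
[[389.3999938964844, 224.89999389648438], [493.1000061035156, -29.799999237060547], [614.0999755859375, 19.5], [510.3999938964844, 274.20001220703125]]
low (array([540.2, 126.6]), array([248.4, 309.6]), 27.5)
```

```bash
python3 - <<'E'
from h import *
a=np.radians(22); O=np.array([.4923,.1484]); R=np.array([[np.cos(a),-np.sin(a)],[np.sin(a),np.cos(a)]])
for n in('scene','side'):
    q=np.load(n+'_f.npy'); l=(q[:,:2]-O)@R
    print(n,[l.min(0).round(3),l.max(0).round(3)], 'rim z',np.median(q[abs(abs(l[:,0])-.061)<.003][:,2]).round(4))
    for i in range(5):
        y=-.072+.036*i; r=[]
        for s in(-.011,0,.011):
            m=(abs(l[:,0])<.042)&(abs(l[:,1]-y-s)<.005); r.append(np.median(q[m][:,2]).round(4))
        print(i+1,r)
    g=[(np.median(q[(abs(l[:,0])<.04)&(abs(l[:,1]-t)<.0012)][:,2])*1000).round(1) for t in np.arange(-.1,.1,.0025)]
    print(g)
E
```

```text
scene [array([-0.066, -0.168]), array([0.067, 0.11 ])] rim z 0.0439
1 [np.float64(0.0559), np.float64(0.0556), np.float64(0.0552)]
2 [np.float64(0.0571), np.float64(0.0568), np.float64(0.0559)]
3 [np.float64(0.0535), np.float64(0.0531), np.float64(0.0525)]
4 [np.float64(0.0541), np.float64(0.0537), np.float64(0.0525)]
5 [np.float64(0.053), np.float64(0.0524), np.float64(0.0516)]
[np.float64(40.8), np.float64(38.6), np.float64(39.9), np.float64(48.0), np.float64(51.9), np.float64(56.5), np.float64(55.9), np.float64(56.3), np.float64(56.3), np.float64(55.8), np.float64(55.3), np.float64(55.9), np.float64(55.6), np.float64(56.0), np.float64(55.0), np.float64(55.7), np.float64(55.2), np.float64(54.5), np.float64(54.9), np.float64(56.7), np.float64(57.1), np.float64(57.1), np.float64(57.1), np.float64(56.5), np.float64(57.0), np.float64(56.6), np.float64(56.8), np.float64(56.6), np.float64(55.9), np.float64(56.3), np.float64(56.1), np.float64(55.3), np.float64(54.2), np.float64(53.1), np.float64(54.1), np.float64(53.5), np.float64(53.5), np.float64(53.4), np.float64(53.1), np.float64(53.0
[... 489 characters left out ...]
np.float64(52.9), np.float64(52.4), np.float64(52.9), np.float64(52.4), np.float64(52.3), np.float64(51.9), np.float64(51.7), np.float64(51.3), np.float64(49.6), np.float64(nan), np.float64(46.0), np.float64(43.3), np.float64(43.3)]
side [array([-0.067, -0.165]), array([0.064, 0.11 ])] rim z 0.0436
1 [np.float64(0.0558), np.float64(0.0555), np.float64(0.0548)]
2 [np.float64(0.0564), np.float64(0.0562), np.float64(0.055)]
3 [np.float64(0.0533), np.float64(0.0527), np.float64(0.0524)]
4 [np.float64(0.0536), np.float64(0.0531), np.float64(0.0525)]
5 [np.float64(0.0524), np.float64(0.052), np.float64(0.0486)]
  return _methods._mean(a, axis=axis, dtype=dtype,
  ret = ret.dtype.type(ret / rcount)
```

Call:
{"name": "servo_tool", "arguments": {
  "steps": [
    {"tx":2.6,"ty":3.2,"yaw":-6.5,"claw":8.5},
    {"tx":2.6,"ty":3.2,"yaw":-6.5},
    {"tx":2.6,"ty":3.2},
    {"tx":2.6,"ty":3.2},
    {"tx":2.6,"ty":3.2},
    {"tx":2.6,"ty":3.2},
    {"tx":2.6,"ty":3.2},
    {"tx":2.6,"ty":3.2},
    {"tx":2.6,"ty":3.2},
    {"tx":2.6,"ty":3.2},
    {},
    {},
    {}
  ],
  "newtons": 60
}}

```text
invalid input at $.steps[0]: expected keys tx, ty, tz, yaw, claw
```

Call:
{"name": "servo_tool", "arguments": {
  "steps": [
    {"tx":2.6,"ty":3.2,"tz":0,"yaw":-6.5,"claw":8.5},
    {"tx":2.6,"ty":3.2,"tz":0,"yaw":-6.5,"claw":8.5},
    {"tx":2.6,"ty":3.2,"tz":0,"yaw":0,"claw":8.5},
    {"tx":2.6,"ty":3.2,"tz":0,"yaw":0,"claw":8.5},
    {"tx":2.6,"ty":3.2,"tz":0,"yaw":0,"claw":8.5},
    {"tx":2.6,"ty":3.2,"tz":0,"yaw":0,"claw":8.5},
    {"tx":2.6,"ty":3.2,"tz":0,"yaw":0,"claw":8.5},
    {"tx":2.6,"ty":3.2,"tz":0,"yaw":0,"claw":8.5},
    {"tx":2.6,"ty":3.2,"tz":0,"yaw":0,"claw":8.5},
    {"tx":2.6,"ty":3.2,"tz":0,"yaw":0,"claw":8.5},
    {"tx":0.4,"ty":0.5,"tz":0,"yaw":0,"claw":8.5},
    {"tx":0,"ty":0,"tz":0,"yaw":0,"claw":8.5},
    {"tx":0,"ty":0,"tz":0,"yaw":0,"claw":8.5}
  ],
  "newtons": 60
}}

```text
time_s: 1.4
position: [0.4766, -0.1826, 0.228]
tool_rot: [[0.986, 0.17, -0.001], [0.17, -0.986, 0.0], [-0.001, -0.0, -1.0]]
ft_force: [0.5, 0.3, -0.6]
grip_width: 0.0852
gripper_force: 0.0
```

Call:
{"name": "servo_tool", "arguments": {
  "steps": [
    {"tx":0,"ty":0.05,"tz":-1.5,"yaw":0,"claw":8.5},
    {"tx":0,"ty":0,"tz":-1.5,"yaw":0,"claw":8.5},
    {"tx":0,"ty":0,"tz":-1.5,"yaw":0,"claw":8.5},
    {"tx":0,"ty":0,"tz":-1.5,"yaw":0,"claw":8.5},
    {"tx":0,"ty":0,"tz":-1.1,"yaw":0,"claw":8.5},
    {"tx":0,"ty":0,"tz":0,"yaw":0,"claw":5},
    {"tx":0,"ty":0,"tz":0,"yaw":0,"claw":3.5},
    {"tx":0,"ty":0,"tz":0,"yaw":0,"claw":2},
    {"tx":0,"ty":0,"tz":0,"yaw":0,"claw":0},
    {"tx":0,"ty":0,"tz":0,"yaw":0,"claw":0},
    {"tx":0,"ty":0,"tz":0,"yaw":0,"claw":0},
    {"tx":0,"ty":0,"tz":0,"yaw":0,"claw":0},
    {"tx":0,"ty":0,"tz":0,"yaw":0,"claw":0}
  ],
  "newtons": 80
}}

```text
time_s: 2.7
position: [0.4775, -0.1821, 0.1581]
tool_rot: [[0.985, 0.17, 0.002], [0.17, -0.985, -0.002], [0.001, 0.002, -1.0]]
ft_force: [-0.3, -3.0, 6.3]
grip_width: 0.0246
gripper_force: 79.0
```

Call:
{"name": "servo_tool", "arguments": {
  "steps": [
    {"tx":0,"ty":0,"tz":0.5,"yaw":0,"claw":0},
    {"tx":0,"ty":0,"tz":1.5,"yaw":0,"claw":0},
    {"tx":0,"ty":0,"tz":2,"yaw":0,"claw":0},
    {"tx":0,"ty":0,"tz":2,"yaw":0,"claw":0},
    {"tx":0,"ty":0,"tz":2,"yaw":0,"claw":0},
    {"tx":0,"ty":0,"tz":1,"yaw":0,"claw":0},
    {"tx":0.5,"ty":2.6,"tz":0,"yaw":2,"claw":0},
    {"tx":0.5,"ty":2.6,"tz":0,"yaw":2,"claw":0},
    {"tx":0.5,"ty":2.6,"tz":0,"yaw":2,"claw":0},
    {"tx":0.5,"ty":2.6,"tz":0,"yaw":2,"claw":0},
    {"tx":0.5,"ty":2.6,"tz":0,"yaw":2,"claw":0},
    {"tx":0.5,"ty":2.6,"tz":0,"yaw":2,"claw":0},
    {"tx":0.5,"ty":2.6,"tz":0,"yaw":0,"claw":0},
    {"tx":0.5,"ty":2.6,"tz":0,"yaw":0,"claw":0},
    {"tx":0.5,"ty":2.6,"tz":0,"yaw":0,"claw":0},
    {"tx":0,"ty":2.2,"tz":0,"yaw":0,"claw":0},
    {"tx":0,"ty":0,"tz":0,"yaw":0,"claw":0},
    {"tx":0,"ty":0,"tz":0,"yaw":0,"claw":0},
    {"tx":0,"ty":0,"tz":0,"yaw":0,"claw":0},
    {"tx":0,"ty":0,"tz":0,"yaw":0,"claw":0}
  ],
  "newtons": 80
}}

```text
time_s: 4.7
position: [0.522, 0.0737, 0.247]
tool_rot: [[0.929, 0.37, -0.0], [0.37, -0.929, -0.0], [-0.0, -0.0, -1.0]]
ft_force: [-0.8, -0.7, -4.2]
grip_width: 0.0246
gripper_force: 79.6
```

```bash
python3 - <<'E'
from h import *
for n in('scene','side'): grab(n)
a=load('scene')['im'][130:330,280:460]; b=load('side')['im'][150:380,200:400]
o=np.hstack([cv2.resize(a,(380,422)),cv2.resize(b,(367,422))]); cv2.imwrite('pics/held.png',o[:,:,::-1])
print([env.observe()[k] for k in('position','ft_force','wrist_torque')])
for n in('scene','side'):
    P,im,d=cloud(n); hs=cv2.cvtColor(im,cv2.COLOR_RGB2HSV)
    m=(abs(P[...,2]-.188)<.012)&(abs(P[...,0]-.522)<.1)&(abs(P[...,1]-.075)<.1)&(hs[...,1]<60)
    q=P[m]; print(n,m.sum(),q[:,2].min(),q[:,2].max(),cv2.minAreaRect((q[:,:2]*1000).astype(np.float32)))
    A=np.c_[q[:,:2],np.ones(len(q))]; t=q[:,2]>np.median(q[:,2])-.004; print(np.linalg.lstsq(A[t],q[t][:,2],rcond=None)[0][:2], np.median(q[t],0))
E
```

```text
[array([0.5220456 , 0.07385792, 0.24717606]), array([ 0.36425898, -0.12468238, -4.51972662]), array([0.0404536 , 0.00219725, 0.02522376])]
scene 828 0.18760928774456243 0.19869623772759337 ((523.6022338867188, 71.29823303222656), (136.34738159179688, 40.50822448730469), 22.19382667541504)
[-0.00513862  0.00805737] [0.54180267 0.07049829 0.19500585]
side 986 0.17631174803487437 0.199646805109429 ((521.1304321289062, 73.15998840332031), (136.06396484375, 44.77311706542969), 22.0792179107666)
[ 0.01196824 -0.03133254] [0.50946965 0.07862705 0.19467161]
```

View pics/held.png

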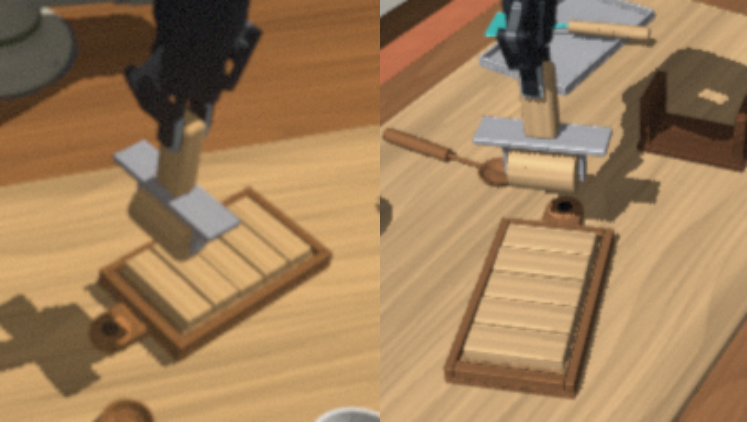

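The picture shows the roller held upright over slats 1 and 2 (left 180,205; right 543,150), its bar parallel to the slats. Descending to just above slat 1.

Call:
{"name": "servo_tool", "arguments": {
  "steps": [
    {"tx":0,"ty":0,"tz":-1.5,"yaw":0,"claw":0},
    {"tx":0,"ty":0,"tz":-1.5,"yaw":0,"claw":0},
    {"tx":0,"ty":0,"tz":-1.5,"yaw":0,"claw":0},
    {"tx":0,"ty":0,"tz":-1.3,"yaw":0,"claw":0},
    {"tx":0,"ty":0,"tz":-0.8,"yaw":0,"claw":0},
    {"tx":0,"ty":0,"tz":-0.2,"yaw":0,"claw":0},
    {"tx":0,"ty":0,"tz":0,"yaw":0,"claw":0},
    {"tx":0,"ty":0,"tz":0,"yaw":0,"claw":0}
  ]
}}

```text
time_s: 5.6
position: [0.5224, 0.0744, 0.1799]
tool_rot: [[0.929, 0.371, 0.001], [0.371, -0.929, -0.0], [0.001, 0.001, -1.0]]
ft_force: [0.3, 0.3, -4.1]
grip_width: 0.0245
gripper_force: 79.5
```

Call:
{"name": "servo_tool", "arguments": {
  "steps": [
    {"tx":0,"ty":0,"tz":-0.1,"yaw":0,"claw":0},
    {"tx":0,"ty":0,"tz":-0.1,"yaw":0,"claw":0},
    {"tx":0,"ty":0,"tz":-0.1,"yaw":0,"claw":0},
    {"tx":0,"ty":0,"tz":0,"yaw":0,"claw":0}
  ]
}}

```text
time_s: 6.0
position: [0.5222, 0.0744, 0.1767]
tool_rot: [[0.929, 0.371, 0.001], [0.371, -0.929, -0.0], [0.001, 0.0, -1.0]]
ft_force: [-0.8, -0.6, 0.1]
grip_width: 0.0249
gripper_force: 80.3
```

Call:
{"name": "servo_tool", "arguments": {
  "steps": [
    {"tx":0,"ty":0,"tz":-0.1,"yaw":0,"claw":0},
    {"tx":0,"ty":0,"tz":0,"yaw":0,"claw":0},
    {"tx":0,"ty":0,"tz":0,"yaw":0,"claw":0}
  ]
}}

```text
time_s: 6.3
position: [0.5223, 0.0744, 0.1756]
tool_rot: [[0.929, 0.371, 0.001], [0.371, -0.929, -0.0], [0.001, 0.001, -1.0]]
ft_force: [-0.5, -0.6, 3.8]
grip_width: 0.0246
gripper_force: 80.7
```

Call:
{"name": "servo_tool", "arguments": {
  "steps": [
    {"tx":0,"ty":0,"tz":-0.1,"yaw":0,"claw":0},
    {"tx":0,"ty":0,"tz":0,"yaw":0,"claw":0},
    {"tx":0,"ty":0,"tz":0,"yaw":0,"claw":0}
  ]
}}

```text
time_s: 6.6
position: [0.5222, 0.0745, 0.1743]
tool_rot: [[0.929, 0.371, 0.0], [0.371, -0.929, 0.0], [0.0, 0.0, -1.0]]
ft_force: [-0.4, 0.0, 2.9]
grip_width: 0.0248
gripper_force: 80.7
```

Call:
{"name": "servo_tool", "arguments": {
  "steps": [
    {"tx":0,"ty":0,"tz":-0.1,"yaw":0,"claw":0},
    {"tx":0,"ty":0,"tz":0,"yaw":0,"claw":0},
    {"tx":0,"ty":0,"tz":0,"yaw":0,"claw":0}
  ]
}}

```text
time_s: 6.9
position: [0.5221, 0.0745, 0.1731]
tool_rot: [[0.929, 0.371, -0.0], [0.371, -0.929, 0.0], [0.0, -0.0, -1.0]]
ft_force: [0.3, 0.3, 2.3]
grip_width: 0.0243
gripper_force: 80.6
```

Call:
{"name": "servo_tool", "arguments": {
  "steps": [
    {"tx":0,"ty":0,"tz":-0.05,"yaw":0,"claw":0},
    {"tx":0,"ty":0,"tz":0,"yaw":0,"claw":0},
    {"tx":0,"ty":0,"tz":0,"yaw":0,"claw":0}
  ]
}}

```text
time_s: 7.2
position: [0.5221, 0.0745, 0.1728]
tool_rot: [[0.929, 0.371, 0.0], [0.371, -0.929, 0.0], [0.0, 0.0, -1.0]]
ft_force: [0.5, 0.7, 3.9]
grip_width: 0.0248
gripper_force: 80.8
```

Call:
{"name": "servo_tool", "arguments": {
  "steps": [
    {"tx":0,"ty":0,"tz":-0.05,"yaw":0,"claw":0},
    {"tx":0,"ty":0,"tz":0,"yaw":0,"claw":0},
    {"tx":0,"ty":0,"tz":0,"yaw":0,"claw":0}
  ]
}}

```text
time_s: 7.5
position: [0.5222, 0.0745, 0.1727]
tool_rot: [[0.929, 0.371, 0.001], [0.371, -0.929, 0.0], [0.001, 0.0, -1.0]]
ft_force: [-0.5, 1.0, 7.4]
grip_width: 0.0246
gripper_force: 81.3
```

Call:
{"name": "servo_tool", "arguments": {
  "steps": [
    {"tx":0,"ty":0,"tz":-0.05,"yaw":0,"claw":0},
    {"tx":0,"ty":0,"tz":0,"yaw":0,"claw":0},
    {"tx":0,"ty":0,"tz":0,"yaw":0,"claw":0}
  ]
}}

```text
time_s: 7.8
position: [0.5223, 0.0745, 0.1726]
tool_rot: [[0.929, 0.371, 0.001], [0.371, -0.929, -0.0], [0.001, 0.001, -1.0]]
ft_force: [-0.7, -0.1, 10.1]
grip_width: 0.0245
gripper_force: 81.7
```

Call:
{"name": "servo_tool", "arguments": {
  "steps": [
    {"tx":-0.056,"ty":0.139,"tz":-0.01,"yaw":0,"claw":0},
    {"tx":-0.056,"ty":0.139,"tz":-0.01,"yaw":0,"claw":0},
    {"tx":-0.056,"ty":0.139,"tz":-0.005,"yaw":0,"claw":0},
    {"tx":-0.056,"ty":0.139,"tz":-0.005,"yaw":0,"claw":0}
  ]
}}

```text
time_s: 8.2
position: [0.5202, 0.0799, 0.1724]
tool_rot: [[0.929, 0.371, 0.002], [0.371, -0.929, -0.0], [0.002, 0.001, -1.0]]
ft_force: [-0.2, -0.7, 11.6]
grip_width: 0.0246
gripper_force: 81.6
```

Call:
{"name": "servo_tool", "arguments": {
  "steps": [
    {"tx":-0.056,"ty":0.139,"tz":-0.005,"yaw":0,"claw":0},
    {"tx":-0.056,"ty":0.139,"tz":-0.005,"yaw":0,"claw":0},
    {"tx":-0.056,"ty":0.139,"tz":-0.005,"yaw":0,"claw":0},
    {"tx":-0.056,"ty":0.139,"tz":-0.005,"yaw":0,"claw":0}
  ]
}}

```text
time_s: 8.6
position: [0.5182, 0.085, 0.1723]
tool_rot: [[0.928, 0.371, 0.003], [0.371, -0.928, -0.002], [0.002, 0.003, -1.0]]
ft_force: [-0.6, -5.1, 10.9]
grip_width: 0.0245
gripper_force: 81.6
```

Call:
{"name": "servo_tool", "arguments": {
  "steps": [
    {"tx":-0.056,"ty":0.139,"tz":-0.005,"yaw":0,"claw":0},
    {"tx":-0.056,"ty":0.139,"tz":-0.005,"yaw":0,"claw":0},
    {"tx":-0.056,"ty":0.139,"tz":-0.005,"yaw":0,"claw":0},
    {"tx":-0.056,"ty":0.139,"tz":-0.005,"yaw":0,"claw":0}
  ]
}}

```text
time_s: 9.0
position: [0.5165, 0.0895, 0.1722]
tool_rot: [[0.929, 0.371, 0.004], [0.371, -0.929, -0.004], [0.002, 0.005, -1.0]]
ft_force: [0.9, -6.5, 10.5]
grip_width: 0.0246
gripper_force: 81.9
```

Call:
{"name": "servo_tool", "arguments": {
  "steps": [
    {"tx":-0.056,"ty":0.139,"tz":-0.005,"yaw":0,"claw":0},
    {"tx":-0.056,"ty":0.139,"tz":-0.005,"yaw":0,"claw":0},
    {"tx":-0.056,"ty":0.139,"tz":-0.005,"yaw":0,"claw":0},
    {"tx":-0.056,"ty":0.139,"tz":-0.005,"yaw":0,"claw":0}
  ]
}}

```text
time_s: 9.4
position: [0.5137, 0.0961, 0.1719]
tool_rot: [[0.929, 0.371, 0.002], [0.371, -0.929, -0.002], [0.002, 0.002, -1.0]]
ft_force: [-1.1, -2.0, 10.9]
grip_width: 0.0251
gripper_force: 81.8
```

Call:
{"name": "servo_tool", "arguments": {
  "steps": [
    {"tx":-0.056,"ty":0.139,"tz":-0.005,"yaw":0,"claw":0},
    {"tx":-0.056,"ty":0.139,"tz":-0.005,"yaw":0,"claw":0},
    {"tx":-0.056,"ty":0.139,"tz":-0.005,"yaw":0,"claw":0},
    {"tx":-0.056,"ty":0.139,"tz":-0.005,"yaw":0,"claw":0}
  ]
}}

```text
time_s: 9.8
position: [0.5113, 0.1022, 0.1717]
tool_rot: [[0.928, 0.371, 0.002], [0.371, -0.929, -0.0], [0.002, 0.001, -1.0]]
ft_force: [-1.2, -0.6, 11.2]
grip_width: 0.0244
gripper_force: 81.8
```

Call:
{"name": "servo_tool", "arguments": {
  "steps": [
    {"tx":-0.056,"ty":0.139,"tz":-0.005,"yaw":0,"claw":0},
    {"tx":-0.056,"ty":0.139,"tz":-0.005,"yaw":0,"claw":0},
    {"tx":-0.056,"ty":0.139,"tz":-0.005,"yaw":0,"claw":0},
    {"tx":-0.056,"ty":0.139,"tz":-0.005,"yaw":0,"claw":0}
  ]
}}

```text
time_s: 10.2
position: [0.509, 0.1078, 0.1715]
tool_rot: [[0.928, 0.371, 0.002], [0.371, -0.928, -0.0], [0.002, 0.001, -1.0]]
ft_force: [-0.8, -1.0, 11.5]
grip_width: 0.0244
gripper_force: 81.9
```

Call:
{"name": "servo_tool", "arguments": {
  "steps": [
    {"tx":-0.056,"ty":0.139,"tz":-0.005,"yaw":0,"claw":0},
    {"tx":-0.056,"ty":0.139,"tz":-0.005,"yaw":0,"claw":0},
    {"tx":-0.056,"ty":0.139,"tz":-0.005,"yaw":0,"claw":0},
    {"tx":-0.056,"ty":0.139,"tz":-0.005,"yaw":0,"claw":0},
    {"tx":-0.056,"ty":0.139,"tz":-0.005,"yaw":0,"claw":0},
    {"tx":-0.056,"ty":0.139,"tz":-0.005,"yaw":0,"claw":0}
  ]
}}

```text
time_s: 10.8
position: [0.5057, 0.1161, 0.1713]
tool_rot: [[0.928, 0.371, 0.002], [0.371, -0.928, -0.0], [0.002, 0.001, -1.0]]
ft_force: [-1.2, -0.3, 12.4]
grip_width: 0.0246
gripper_force: 81.9
```

Call:
{"name": "servo_tool", "arguments": {
  "steps": [
    {"tx":-0.056,"ty":0.139,"tz":-0.005,"yaw":0,"claw":0},
    {"tx":-0.056,"ty":0.139,"tz":-0.005,"yaw":0,"claw":0},
    {"tx":-0.056,"ty":0.139,"tz":-0.005,"yaw":0,"claw":0},
    {"tx":-0.056,"ty":0.139,"tz":-0.005,"yaw":0,"claw":0},
    {"tx":-0.056,"ty":0.139,"tz":-0.005,"yaw":0,"claw":0},
    {"tx":-0.056,"ty":0.139,"tz":-0.005,"yaw":0,"claw":0}
  ]
}}

```text
time_s: 11.4
position: [0.5028, 0.1236, 0.1711]
tool_rot: [[0.928, 0.371, 0.003], [0.371, -0.928, -0.002], [0.002, 0.003, -1.0]]
ft_force: [-0.9, -5.7, 11.9]
grip_width: 0.0245
gripper_force: 81.8
```

Call:
{"name": "servo_tool", "arguments": {
  "steps": [
    {"tx":-0.056,"ty":0.139,"tz":-0.005,"yaw":0,"claw":0},
    {"tx":-0.056,"ty":0.139,"tz":-0.005,"yaw":0,"claw":0},
    {"tx":-0.056,"ty":0.139,"tz":-0.005,"yaw":0,"claw":0},
    {"tx":-0.056,"ty":0.139,"tz":-0.005,"yaw":0,"claw":0},
    {"tx":-0.056,"ty":0.139,"tz":-0.005,"yaw":0,"claw":0},
    {"tx":-0.056,"ty":0.139,"tz":-0.005,"yaw":0,"claw":0}
  ]
}}

```text
time_s: 12.0
position: [0.499, 0.1328, 0.1706]
tool_rot: [[0.929, 0.371, 0.002], [0.371, -0.929, -0.0], [0.002, 0.001, -1.0]]
ft_force: [-0.7, -0.2, 12.3]
grip_width: 0.0245
gripper_force: 81.9
```

Call:
{"name": "servo_tool", "arguments": {
  "steps": [
    {"tx":-0.056,"ty":0.139,"tz":-0.005,"yaw":0,"claw":0},
    {"tx":-0.056,"ty":0.139,"tz":-0.005,"yaw":0,"claw":0},
    {"tx":-0.056,"ty":0.139,"tz":-0.005,"yaw":0,"claw":0},
    {"tx":-0.056,"ty":0.139,"tz":-0.005,"yaw":0,"claw":0},
    {"tx":-0.056,"ty":0.139,"tz":-0.005,"yaw":0,"claw":0},
    {"tx":-0.056,"ty":0.139,"tz":-0.005,"yaw":0,"claw":0}
  ]
}}

```text
time_s: 12.6
position: [0.4956, 0.1412, 0.1704]
tool_rot: [[0.928, 0.371, 0.002], [0.371, -0.928, -0.0], [0.002, 0.001, -1.0]]
ft_force: [-1.1, -0.8, 13.0]
grip_width: 0.0248
gripper_force: 82.0
```

Call:
{"name": "servo_tool", "arguments": {
  "steps": [
    {"tx":-0.056,"ty":0.139,"tz":-0.004,"yaw":0,"claw":0},
    {"tx":-0.056,"ty":0.139,"tz":-0.004,"yaw":0,"claw":0},
    {"tx":-0.056,"ty":0.139,"tz":-0.004,"yaw":0,"claw":0},
    {"tx":-0.056,"ty":0.139,"tz":-0.004,"yaw":0,"claw":0},
    {"tx":-0.056,"ty":0.139,"tz":-0.004,"yaw":0,"claw":0},
    {"tx":-0.056,"ty":0.139,"tz":-0.004,"yaw":0,"claw":0}
  ]
}}

```text
time_s: 13.2
position: [0.4922, 0.1495, 0.1701]
tool_rot: [[0.928, 0.371, 0.002], [0.371, -0.928, -0.0], [0.002, 0.001, -1.0]]
ft_force: [-0.9, -0.3, 12.6]
grip_width: 0.0246
gripper_force: 81.9
```

Call:
{"name": "servo_tool", "arguments": {
  "steps": [
    {"tx":-0.056,"ty":0.139,"tz":-0.004,"yaw":0,"claw":0},
    {"tx":-0.056,"ty":0.139,"tz":-0.004,"yaw":0,"claw":0},
    {"tx":-0.056,"ty":0.139,"tz":-0.004,"yaw":0,"claw":0},
    {"tx":-0.056,"ty":0.139,"tz":-0.004,"yaw":0,"claw":0},
    {"tx":-0.056,"ty":0.139,"tz":-0.004,"yaw":0,"claw":0},
    {"tx":-0.056,"ty":0.139,"tz":-0.004,"yaw":0,"claw":0}
  ]
}}

```text
time_s: 13.8
position: [0.4897, 0.1563, 0.17]
tool_rot: [[0.928, 0.371, 0.004], [0.371, -0.928, -0.004], [0.002, 0.005, -1.0]]
ft_force: [0.9, -7.2, 12.3]
grip_width: 0.0244
gripper_force: 82.1
```

Call:
{"name": "servo_tool", "arguments": {
  "steps": [
    {"tx":-0.056,"ty":0.139,"tz":-0.005,"yaw":0,"claw":0},
    {"tx":-0.056,"ty":0.139,"tz":-0.005,"yaw":0,"claw":0},
    {"tx":-0.056,"ty":0.139,"tz":-0.005,"yaw":0,"claw":0},
    {"tx":-0.056,"ty":0.139,"tz":-0.005,"yaw":0,"claw":0},
    {"tx":-0.056,"ty":0.139,"tz":-0.005,"yaw":0,"claw":0},
    {"tx":-0.056,"ty":0.139,"tz":-0.005,"yaw":0,"claw":0}
  ]
}}

```text
time_s: 14.4
position: [0.4856, 0.1661, 0.1695]
tool_rot: [[0.929, 0.371, 0.002], [0.371, -0.929, -0.0], [0.002, 0.001, -1.0]]
ft_force: [-0.9, -1.1, 12.1]
grip_width: 0.0246
gripper_force: 81.9
```

Call:
{"name": "servo_tool", "arguments": {
  "steps": [
    {"tx":-0.056,"ty":0.139,"tz":-0.005,"yaw":0,"claw":0},
    {"tx":-0.056,"ty":0.139,"tz":-0.005,"yaw":0,"claw":0},
    {"tx":-0.056,"ty":0.139,"tz":-0.005,"yaw":0,"claw":0},
    {"tx":-0.056,"ty":0.139,"tz":-0.005,"yaw":0,"claw":0},
    {"tx":-0.056,"ty":0.139,"tz":-0.005,"yaw":0,"claw":0},
    {"tx":-0.056,"ty":0.139,"tz":-0.005,"yaw":0,"claw":0}
  ]
}}

```text
time_s: 15.0
position: [0.4822, 0.1746, 0.1693]
tool_rot: [[0.928, 0.371, 0.002], [0.371, -0.928, -0.0], [0.002, 0.001, -1.0]]
ft_force: [-1.6, -0.6, 12.6]
grip_width: 0.0247
gripper_force: 82.0
```

Call:
{"name": "servo_tool", "arguments": {
  "steps": [
    {"tx":-0.056,"ty":0.139,"tz":-0.005,"yaw":0,"claw":0},
    {"tx":-0.056,"ty":0.139,"tz":-0.005,"yaw":0,"claw":0},
    {"tx":-0.056,"ty":0.139,"tz":-0.005,"yaw":0,"claw":0},
    {"tx":-0.056,"ty":0.139,"tz":-0.005,"yaw":0,"claw":0},
    {"tx":-0.056,"ty":0.139,"tz":-0.005,"yaw":0,"claw":0},
    {"tx":-0.056,"ty":0.139,"tz":-0.005,"yaw":0,"claw":0}
  ]
}}

```text
time_s: 15.6
position: [0.4789, 0.1829, 0.169]
tool_rot: [[0.928, 0.371, 0.002], [0.371, -0.928, 0.0], [0.002, 0.001, -1.0]]
ft_force: [-0.6, -1.1, 13.2]
grip_width: 0.0249
gripper_force: 82.0
```

Call:
{"name": "servo_tool", "arguments": {
  "steps": [
    {"tx":-0.056,"ty":0.139,"tz":-0.005,"yaw":0,"claw":0},
    {"tx":-0.056,"ty":0.139,"tz":-0.005,"yaw":0,"claw":0},
    {"tx":-0.056,"ty":0.139,"tz":-0.005,"yaw":0,"claw":0},
    {"tx":-0.056,"ty":0.139,"tz":-0.005,"yaw":0,"claw":0},
    {"tx":-0.056,"ty":0.139,"tz":-0.005,"yaw":0,"claw":0},
    {"tx":-0.056,"ty":0.139,"tz":-0.005,"yaw":0,"claw":0}
  ]
}}

```text
time_s: 16.2
position: [0.4761, 0.19, 0.1688]
tool_rot: [[0.928, 0.371, 0.004], [0.371, -0.928, -0.003], [0.002, 0.004, -1.0]]
ft_force: [0.7, -5.5, 12.5]
grip_width: 0.0243
gripper_force: 82.2
```

Call:
{"name": "servo_tool", "arguments": {
  "steps": [
    {"tx":-0.056,"ty":0.139,"tz":-0.005,"yaw":0,"claw":0},
    {"tx":-0.056,"ty":0.139,"tz":-0.005,"yaw":0,"claw":0},
    {"tx":-0.056,"ty":0.139,"tz":-0.005,"yaw":0,"claw":0},
    {"tx":-0.056,"ty":0.139,"tz":-0.005,"yaw":0,"claw":0},
    {"tx":-0.056,"ty":0.139,"tz":-0.005,"yaw":0,"claw":0},
    {"tx":-0.056,"ty":0.139,"tz":-0.005,"yaw":0,"claw":0}
  ]
}}

```text
time_s: 16.8
position: [0.4721, 0.1996, 0.1684]
tool_rot: [[0.928, 0.371, 0.002], [0.371, -0.928, 0.0], [0.002, 0.001, -1.0]]
ft_force: [-0.7, -0.8, 12.9]
grip_width: 0.0249
gripper_force: 81.9
```

Call:
{"name": "servo_tool", "arguments": {
  "steps": [
    {"tx":-0.056,"ty":0.139,"tz":-0.005,"yaw":0,"claw":0},
    {"tx":-0.056,"ty":0.139,"tz":-0.005,"yaw":0,"claw":0},
    {"tx":-0.056,"ty":0.139,"tz":-0.005,"yaw":0,"claw":0},
    {"tx":-0.056,"ty":0.139,"tz":-0.005,"yaw":0,"claw":0},
    {"tx":-0.056,"ty":0.139,"tz":-0.005,"yaw":0,"claw":0},
    {"tx":-0.056,"ty":0.139,"tz":-0.005,"yaw":0,"claw":0}
  ]
}}

```text
time_s: 17.4
position: [0.4688, 0.208, 0.1681]
tool_rot: [[0.928, 0.371, 0.002], [0.371, -0.928, 0.0], [0.002, 0.001, -1.0]]
ft_force: [-1.1, -0.0, 12.5]
grip_width: 0.0242
gripper_force: 82.0
```

Call:
{"name": "servo_tool", "arguments": {
  "steps": [
    {"tx":-0.056,"ty":0.139,"tz":-0.005,"yaw":0,"claw":0},
    {"tx":-0.056,"ty":0.139,"tz":-0.005,"yaw":0,"claw":0},
    {"tx":-0.056,"ty":0.139,"tz":-0.005,"yaw":0,"claw":0},
    {"tx":-0.056,"ty":0.139,"tz":-0.005,"yaw":0,"claw":0},
    {"tx":-0.056,"ty":0.139,"tz":-0.005,"yaw":0,"claw":0},
    {"tx":-0.056,"ty":0.139,"tz":-0.005,"yaw":0,"claw":0}
  ]
}}

```text
time_s: 18.0
position: [0.4654, 0.2163, 0.1679]
tool_rot: [[0.928, 0.371, 0.002], [0.371, -0.928, 0.0], [0.002, 0.001, -1.0]]
ft_force: [-1.3, -0.3, 14.0]
grip_width: 0.0247
gripper_force: 82.0
```

Call:
{"name": "servo_tool", "arguments": {
  "steps": [
    {"tx":-0.056,"ty":0.139,"tz":-0.005,"yaw":0,"claw":0},
    {"tx":-0.056,"ty":0.139,"tz":-0.005,"yaw":0,"claw":0},
    {"tx":-0.056,"ty":0.139,"tz":-0.005,"yaw":0,"claw":0},
    {"tx":-0.056,"ty":0.139,"tz":-0.005,"yaw":0,"claw":0}
  ]
}}

```text
time_s: 18.4
position: [0.4632, 0.2219, 0.1677]
tool_rot: [[0.929, 0.371, 0.002], [0.371, -0.929, 0.0], [0.002, 0.001, -1.0]]
ft_force: [-1.7, -1.0, 12.3]
grip_width: 0.0247
gripper_force: 82.0
```

Call:
{"name": "servo_tool", "arguments": {
  "steps": [
    {"tx":0,"ty":0,"tz":0.5,"yaw":0,"claw":0},
    {"tx":0,"ty":0,"tz":1.5,"yaw":0,"claw":0},
    {"tx":0,"ty":0,"tz":2,"yaw":0,"claw":0},
    {"tx":0,"ty":0,"tz":2,"yaw":0,"claw":0},
    {"tx":0,"ty":0,"tz":2,"yaw":0,"claw":0},
    {"tx":0,"ty":-2.5,"tz":0,"yaw":-2,"claw":0},
    {"tx":0.1,"ty":-2.7,"tz":0,"yaw":-2,"claw":0},
    {"tx":0.1,"ty":-2.7,"tz":0,"yaw":-2,"claw":0},
    {"tx":0.1,"ty":-2.7,"tz":0,"yaw":-2,"claw":0},
    {"tx":0.1,"ty":-2.7,"tz":0,"yaw":-2,"claw":0},
    {"tx":0.1,"ty":-2.7,"tz":0,"yaw":-2,"claw":0},
    {"tx":0.1,"ty":-2.7,"tz":0,"yaw":0,"claw":0},
    {"tx":0.1,"ty":-2.7,"tz":0,"yaw":0,"claw":0},
    {"tx":0.1,"ty":-2.7,"tz":0,"yaw":0,"claw":0},
    {"tx":0.1,"ty":-2.7,"tz":0,"yaw":0,"claw":0},
    {"tx":0.1,"ty":-2.7,"tz":0,"yaw":0,"claw":0},
    {"tx":0.1,"ty":-2.7,"tz":0,"yaw":0,"claw":0},
    {"tx":0.1,"ty":-2.7,"tz":0,"yaw":0,"claw":0},
    {"tx":0.1,"ty":-2.7,"tz":0,"yaw":0,"claw":0},
    {"tx":0.1,"ty":-2.7,"tz":0,"yaw":0,"claw":0}
  ]
}}

```text
time_s: 20.4
position: [0.4761, -0.182, 0.2453]
tool_rot: [[0.985, 0.17, -0.003], [0.17, -0.985, 0.002], [-0.002, -0.002, -1.0]]
ft_force: [0.6, 0.1, -4.1]
grip_width: 0.0248
gripper_force: 79.6
```

Call:
{"name": "servo_tool", "arguments": {
  "steps": [
    {"tx":0,"ty":0,"tz":0,"yaw":0,"claw":0},
    {"tx":0,"ty":0,"tz":0,"yaw":0,"claw":0},
    {"tx":0,"ty":0,"tz":0,"yaw":0,"claw":0},
    {"tx":0,"ty":0,"tz":0,"yaw":0,"claw":0}
  ]
}}

```text
time_s: 20.8
position: [0.4766, -0.1803, 0.2463]
tool_rot: [[0.985, 0.171, -0.001], [0.171, -0.985, 0.0], [-0.0, -0.001, -1.0]]
ft_force: [-0.0, -0.1, -3.6]
grip_width: 0.0248
gripper_force: 80.1
```

```bash
python3 - <<'E'
from h import *
for n in('scene','side'): grab(n)
a=np.radians(22); O=np.array([.4923,.1484]); R=np.array([[np.cos(a),-np.sin(a)],[np.sin(a),np.cos(a)]])
p=env.observe()['position']; print(p)
for n in('scene','side'):
    P,im,d=cloud(n); hs=cv2.cvtColor(im,cv2.COLOR_RGB2HSV); l=(P[...,:2]-O)@R; r=[]
    for i in range(5):
        for s in(-.011,0,.011):
            m=(abs(l[...,0])<.042)&(abs(l[...,1]+.072-.036*i-s)<.004)&(P[...,2]<.07)&(P[...,2]>.03); r.append(round(float(np.median(P[m][:,2]))*1000,1))
    print(n,r)
    m=(abs(P[...,2]-p[2]+.055)<.012)&(np.hypot(*(P[...,:2]-p[:2]).transpose(2,0,1))<.1)&(hs[...,1]<60)
    q=P[m]; print(cv2.minAreaRect((q[:,:2]*1000).astype(np.float32)),np.median(q[:,2]))
E
```

```text
[ 0.47668497 -0.18051194  0.24644711]
scene [52.0, 51.8, 51.5, 50.6, 50.6, 49.7, 49.7, 49.4, 49.0, 48.7, 48.2, 47.9, 47.4, 47.6, 46.6]
((478.3818054199219, -181.05035400390625), (136.50807189941406, 39.84879684448242), 9.94485855102539) 0.1942313219194136
side [51.6, 51.4, 50.7, 50.6, 50.3, 49.6, 49.6, 49.2, 48.3, 48.4, 48.2, 47.2, 47.3, 47.0, 45.0]
((475.0238037109375, -180.0025634765625), (136.52011108398438, 44.79005432128906), 10.424391746520996) 0.1940634923063762
```

All slats lie on one even slope, so they are home. Lowering the roller into its rest.

Call:
{"name": "servo_tool", "arguments": {
  "steps": [
    {"tx":0.1,"ty":-0.15,"tz":-1,"yaw":0,"claw":0},
    {"tx":0,"ty":0,"tz":-1.5,"yaw":0,"claw":0},
    {"tx":0,"ty":0,"tz":-1.5,"yaw":0,"claw":0},
    {"tx":0,"ty":0,"tz":-1.5,"yaw":0,"claw":0},
    {"tx":0,"ty":0,"tz":-1.5,"yaw":0,"claw":0},
    {"tx":0,"ty":0,"tz":-1,"yaw":0,"claw":0},
    {"tx":0,"ty":0,"tz":-0.5,"yaw":0,"claw":0},
    {"tx":0,"ty":0,"tz":-0.2,"yaw":0,"claw":0},
    {"tx":0,"ty":0,"tz":0,"yaw":0,"claw":0},
    {"tx":0,"ty":0,"tz":0,"yaw":0,"claw":0}
  ]
}}

```text
time_s: 21.9
position: [0.4779, -0.1829, 0.16]
tool_rot: [[0.985, 0.17, 0.001], [0.17, -0.985, -0.001], [0.001, 0.001, -1.0]]
ft_force: [-0.1, -0.2, -3.8]
grip_width: 0.0244
gripper_force: 79.9
```

Call:
{"name": "servo_tool", "arguments": {
  "steps": [
    {"tx":0,"ty":0,"tz":-0.1,"yaw":0,"claw":0},
    {"tx":0,"ty":0,"tz":-0.05,"yaw":0,"claw":0},
    {"tx":0,"ty":0,"tz":0,"yaw":0,"claw":0},
    {"tx":0,"ty":0,"tz":0,"yaw":0,"claw":0}
  ]
}}

```text
time_s: 22.3
position: [0.4777, -0.1828, 0.1581]
tool_rot: [[0.985, 0.17, 0.0], [0.17, -0.985, -0.0], [0.0, 0.0, -1.0]]
ft_force: [-0.2, -1.0, -2.6]
grip_width: 0.0245
gripper_force: 80.3
```

Seated (contact starting). One more small step, then open and retreat.

Call:
{"name": "servo_tool", "arguments": {
  "steps": [
    {"tx":0,"ty":0,"tz":-0.05,"yaw":0,"claw":0},
    {"tx":0,"ty":0,"tz":0,"yaw":0,"claw":0},
    {"tx":0,"ty":0,"tz":0,"yaw":0,"claw":3.5},
    {"tx":0,"ty":0,"tz":0,"yaw":0,"claw":6},
    {"tx":0,"ty":0,"tz":0,"yaw":0,"claw":8.5},
    {"tx":0,"ty":0,"tz":0,"yaw":0,"claw":8.5},
    {"tx":0,"ty":0,"tz":0,"yaw":0,"claw":8.5},
    {"tx":0,"ty":0,"tz":0,"yaw":0,"claw":8.5},
    {"tx":0,"ty":0,"tz":0,"yaw":0,"claw":8.5},
    {"tx":0,"ty":0,"tz":1,"yaw":0,"claw":8.5},
    {"tx":0,"ty":0,"tz":2,"yaw":0,"claw":8.5},
    {"tx":0,"ty":0,"tz":3,"yaw":0,"claw":8.5},
    {"tx":0,"ty":0,"tz":3,"yaw":0,"claw":8.5},
    {"tx":0,"ty":0,"tz":3,"yaw":0,"claw":8.5},
    {"tx":0,"ty":0,"tz":0,"yaw":0,"claw":8.5},
    {"tx":0,"ty":0,"tz":0,"yaw":0,"claw":8.5},
    {"tx":0,"ty":0,"tz":0,"yaw":0,"claw":8.5},
    {"tx":0,"ty":0,"tz":0,"yaw":0,"claw":8.5}
  ]
}}

```text
time_s: 24.1
position: [0.4774, -0.1825, 0.2766]
tool_rot: [[0.985, 0.17, -0.002], [0.17, -0.985, 0.001], [-0.001, -0.001, -1.0]]
ft_force: [-0.2, 0.8, -0.5]
grip_width: 0.0851
gripper_force: 0.0
```

```bash
python3 - <<'E'
from h import *
for n in('scene','side'):
    grab(n); P,im,d=cloud(n)
    for lo,hi in((.183,.193),(.1,.1085)):
        m=(P[...,2]>lo)&(P[...,2]<hi)&(np.hypot(P[...,0]-.477,P[...,1]+.182)<.085); q=P[m]
        print(n,cv2.minAreaRect((q[:,:2]*1000).astype(np.float32)),np.median(q[:,2]))
a=load('scene')['im'][130:330,180:460]; b=load('side')['im'][150:350,200:440]
cv2.imwrite('pics/end.png',np.hstack([cv2.resize(a,(420,300)),cv2.resize(b,(360,300))])[:,:,::-1])
print(env.observe()['ft_force'],env.observe()['gripper_force'])
E
```

```text
scene ((479.8511047363281, -183.83248901367188), (32.30698013305664, 23.78590202331543), 10.060317993164062) 0.1864393575295124
scene ((479.2667541503906, -188.83126831054688), (139.50717163085938, 57.48126983642578), 10.62358283996582) 0.1057213115376403
side ((475.57427978515625, -182.24407958984375), (31.672470092773438, 25.9188289642334), 9.554160118103027) 0.1858707096650134
side ((475.6748352050781, -184.58441162109375), (134.8920135498047, 57.94255065917969), 7.582350730895996) 0.10550812873757331
[-0.33576124 -0.65964822 -0.39331366] 0.0
```

View pics/end.png

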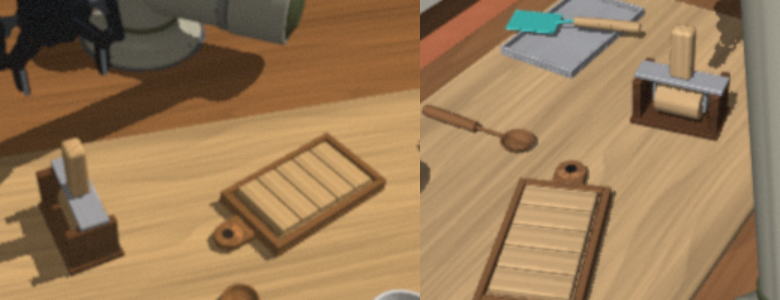

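The picture shows the roller upright in its rest (left 75,190; right 682,80), released, and the slats level (left 305,190).

```bash
python3 -c "
from rig import env
print(env.close_job())"
```

```text
the job is handed in; nothing more can be done
None
```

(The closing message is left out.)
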